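# Count to the third gap and push the block home

### The job

With the fingers closed, run a fingertip along the rail behind the sorting rack, starting at the end with the tall post: touch the plate behind the first gap, then the second, then the third, and none further along (gaps that already hold a part count too). Then push the plain steel block across the board and into that third gap, end first, until it is fully home against the back stop. Only push it, never lift or tip it, and leave everything else alone, including the parts in the other gaps.

Things in the scene. Friction and masses are not known exactly. Their poses are not given: they have to be found in the camera images.
- board: Fixed plywood sorting board, 190 (x) x 330 (y) x 10 mm, on the bench, with a rack of six gaps along its far edge. Origin: centre of its underside; +x points away from the robot, +y left along the row of gaps, z up; place and yaw vary. Gap centres at board y = +115, +69, +23, -23, -69, -115 mm. The top is bare in front of the gaps, from x = -95 to 36 mm.
- mouth (a point): Middle of the line of the gap mouths, on the board's top (board x = 36, y = 0, z = 10 mm), axes as the board. Gaps are 40 mm wide and 39 mm deep, open at front and top, closed by a wooden back stop at board x = 75 mm; between them 6 mm aluminium dividers with rounded front edges, at the ends 20 mm wooden cheeks, all up to z = 50 mm.
- rail_mid (a point): Middle of the top of the steel rail, 24 mm wide and 310 mm long along board y, lying on the back stop (board x = 80, y = 0, z = 66 mm). It carries the six touch plates, one behind each gap.
- post: Slim fixed steel post, round head, 20 mm across, 45 mm tall, on the wooden cheek at one end of the row of gaps (board y = +145 or -145, x = 46, z = 50 to 95 mm; which end varies). Marks the end from which gaps are counted. Origin: its foot. The other cheek has only a low screw cap, 4 mm high.
- block_mid (a point): Centre of the loose plain steel block, 32 x 45 x 28 mm, 0.2 to 0.4 kg, lying on the bare front of the board. Its y axis is its 45 mm length, x its 32 mm width, z up. It starts with its length within 0.25 rad of the board's x axis. Fully home, its centre is at board x = 52.5 mm and its near end stands 6 mm out of the mouths.
- plate_a: Small fixed steel touch plate, 20 (x) x 34 (y) x 3 mm, on the rail right behind the gap at board y = +115 mm (first from the left). Origin: centre of its underside, at board x = 80, z = 66 mm; its top is 3 mm higher (69 mm above the bench). Plates stand 12 mm apart.
- plate_b: Small fixed steel touch plate, 20 (x) x 34 (y) x 3 mm, on the rail right behind the gap at board y = +69 mm (next from the left). Origin: centre of its underside, at board x = 80, z = 66 mm; its top is 3 mm higher (69 mm above the bench). Plates stand 12 mm apart.
- plate_c: Small fixed steel touch plate, 20 (x) x 34 (y) x 3 mm, on the rail right behind the gap at board y = +23 mm (next from the left). Origin: centre of its underside, at board x = 80, z = 66 mm; its top is 3 mm higher (69 mm above the bench). Plates stand 12 mm apart.
- plate_d: Small fixed steel touch plate, 20 (x) x 34 (y) x 3 mm, on the rail right behind the gap at board y = -23 mm (next from the left). Origin: centre of its underside, at board x = 80, z = 66 mm; its top is 3 mm higher (69 mm above the bench). Plates stand 12 mm apart.
- plate_e: Small fixed steel touch plate, 20 (x) x 34 (y) x 3 mm, on the rail right behind the gap at board y = -69 mm (next from the left). Origin: centre of its underside, at board x = 80, z = 66 mm; its top is 3 mm higher (69 mm above the bench). Plates stand 12 mm apart.
- plate_f: Small fixed steel touch plate, 20 (x) x 34 (y) x 3 mm, on the rail right behind the gap at board y = -115 mm (last from the left). Origin: centre of its underside, at board x = 80, z = 66 mm; its top is 3 mm higher (69 mm above the bench). Plates stand 12 mm apart.
- bush_1: Loose brass bush, 34 mm across, 30 mm high, standing in one of the gaps; leave alone. Origin: centre of its underside.
- insulator_2: Loose white porcelain insulator, 34 mm across, 46 mm high, standing in one of the gaps; leave alone. Origin: centre of its underside.
- bush_2: Loose steel bush, 28 mm across, 22 mm high, standing in one of the gaps; leave alone. The two middle gaps are always empty. Origin: centre of its underside.
- gear_blank: Loose steel gear, 72 mm across, 24 mm high, on the bench to the left; leave alone. Origin: centre of its underside.
- v_block: Loose steel V-block, 50 x 60 x 45 mm, on the bench to the left; leave alone. Origin: centre of its underside.
- block: The same loose steel block, origin at the centre of its underside, axes as for its centre.
Mind the look-alikes: they are no part of the job. What is shaped like the block but orange is not meant.

How it is judged:
By the outcome, as a careful person would: the job done as asked, in the order asked, and still so for the second after the job is handed in, with the robot touching nothing.
It also fails if it takes over 51 s, if anything falls off the work surface, if the arm or the gripper's body presses on something with over 40 N, if the wrist force passes 120 N, or if a joint passes its speed limit or range.

### The arm

A 6-joint arm with a two-finger parallel gripper is mounted at the origin on a cart in front of the work surface, level with it; the furniture and walls round the work are solid. World frame = base frame: x ahead of the robot, y to its left, z up, the work surface at z = 0. Lengths are in m, angles in rad, forces in N, time in s.
With the tool pointing down it reaches from about 0.35 to 0.925 m from the base axis. Payload 6.4 kg.
Tool frame: the origin (TCP) lies between the finger pads; the fingertips stand 14 mm ahead of it and the grasp point (between the pads) lies 5 mm behind it; z points along the fingers, y is the line along which they close (so a half turn about z gives the same grasp; the last joint's range is limited). The gripper opens to 94 mm and grips with 3 to 60 N. Pads are 16 mm wide; open, the fingers measure 119 mm over their backs; the gripper's body (75 mm by 177 mm) begins 78 mm behind the grasp point.
Start: joints at [-1.414, 0.245, 1.558, -0, 1.339, -0.174], TCP at [0.211, -0.615, 0.219] pointing down, gripper open.
Joint ranges: [-3.13, 3.13], [-1.02, 2.26], [0.13, 2.54], [-0.95, 4.09], [0.21, 2.88], [-2.74, 2.74]. Speed limits (rad/s): [2.57, 2.57, 3.14, 3.14, 3.14, 3.14].

### API

Orientations are given as a rotation vector (axis times angle).
In Python, from workcell import read_state, grab_frame, calibration, sign_off gives the robot as it stands. The module is installed in compiled form; this text tells all that it offers.
- The arm moves only by the shell command python3 -m handwheel 'ROWS' [FORCE]. ROWS is JSON, a list of rows, each an object with "rotation": the turn, a rotation vector about the tool's x, y, z in units of 1.5 rad (1.0 is 1.5 rad), a list of three; "translation": the shift along the tool's x, y, z in units of 0.5 m (1.0 is 0.5 m), a list of three; "gripper": the opening, from 0 (shut) to 1 (fully open). A call has 1 to 12 rows; each row shifts and turns the commanded pose from where the row before left it, along the tool's axes as they then stand; what a row does not reach is not made up. A row lasts 1/12 s, in which the tool goes at most 41.7 mm and 7.16 degrees, less where a joint would pass 70% of its speed; a pose out of reach is approached as far as the arm can. A call with a number of a shift or a turn outside -1 to 1 is refused whole. A call with a gripper value outside its range is refused whole. The fingers move at their own pace and stop on an object; FORCE is the grip in N (left out, the last holds). Time passes only in rows, so rows that do not move let the fingers close. It gives the time, the measured TCP pose, the force, the opening and the grip force at its end, in the units of the state.
- read_state(): the state, without advancing time (a new reading comes with each control period).
- grab_frame(name): name is "scene" or "top" or "wrist"; returns (picture, depth): 400x640x3 uint8, red, green, blue; 400x640 float32, m along the optical axis (not along the pixel's ray), 0 where there is no reading.
- calibration(name): a dict with "intrinsics" (3x3 intrinsics, pixels), "camera_from_world" (4x4, takes a point from world to camera coordinates); the wrist camera has in their place "tool_from_camera" (4x4, takes a point from camera to tool coordinates, whose origin is the TCP and whose axes are the flange's). Camera axes: x right, y down, z forward; pixel columns grow to the right and rows downward; lengths in m; the calibration is good to about 2 mm. A picture is of the moment at which its call begins: read the wrist's pose just before it. calibration takes no time and is no camera call.
- sign_off(): hands the job in; it is judged then, once.
The state is a dict: "t": time; "joint_pos": joint angles; "qd": joint speeds; "joint_efforts": joint torques, N m; "tcp_pos": TCP position; "eef_rot": TCP orientation; "ft_force": force on the tool from outside, world axes, zero at the start; "wrist_torque": the same for the moment, N m; "width": finger opening in m; "gripper_force": force on a finger pad.
Only numpy, scipy, OpenCV 4.12 (cv2) and the standard library are available. Lean on these libraries where they do the work, as an engineer would, in place of code of your own. Each camera call takes 0.05 s, during which the arm holds its last target. There are 200 camera calls.

## Working session

There is one attempt and no reset: what is moved stays moved. The work goes in short steps, Python scripts to look and compute and a shell command to move; the robot and the scene stay as the last step left them, time stands still between calls to the robot, and variables do not carry over. Pictures are saved under pics/ and viewed, at most 10 in all, crops included, and the job is handed in when it is done.

```bash
mkdir -p pics
python3 - <<'E'
from workcell import *
import cv2,numpy as np
s=read_state();print(s)
for n in("scene","top"):
    p,d=grab_frame(n);cv2.imwrite(f"pics/{n}0.png",p[:,:,::-1]);np.save(f"pics/{n}0.npy",d);print(n,calibration(n))
print(calibration("wrist"))
E
```

```text
{'t': 0.0, 'joint_pos': array([-1.41411351e+00,  2.45799690e-01,  1.55894645e+00, -2.99419779e-05,
        1.33870133e+00, -1.74078264e-01]), 'qd': array([ 5.37972738e-05, -8.05787785e-04,  1.14559644e-03,  1.30983550e-03,
       -4.74959488e-04,  7.75168393e-04]), 'joint_efforts': array([-2.20421816e-04, -4.15834272e+01, -3.14602125e+01,  6.83888141e-02,
        3.32212576e-02, -1.49178272e-04]), 'tcp_pos': array([ 0.21102028, -0.61421145,  0.21839086]), 'eef_rot': array([-3.09689659e+00, -5.16898462e-01,  2.04069673e-05]), 'ft_force': array([ 0.46957989, -0.30038605, -0.04204398]), 'wrist_torque': array([-0.00683958, -0.03158525, -0.00962411]), 'gripper_force': 0.0, 'width': 0.09407267324188583}
scene {'intrinsics': array([[393.74602738,   0.        , 317.08580235],
       [  0.        , 393.74602738, 198.44941895],
       [  0.        ,   0.        ,   1.        ]]), 'camera_from_world': array([[ 0.80273793, -0.59616902, -0.01393977, -0.21371941],
       [-0.27416878, -0.34820608, -0.89642847,  0.32912204],
       [ 0.52956897,  0.72341899, -0.44296916,  0.42674333],
       [ 0.  
[... 322 characters left out ...]
427,  0.03028322, -0.06932652,  0.52025661],
       [ 0.06992625,  0.01921424, -0.9973671 ,  1.31468591],
       [ 0.        ,  0.        ,  0.        ,  1.        ]])}
{'intrinsics': array([[325.48102389,   0.        , 319.21534551],
       [  0.        , 325.48102389, 203.46937429],
       [  0.        ,   0.        ,   1.        ]]), 'tool_from_camera': array([[-4.96447138e-04, -9.60575449e-01, -2.78018994e-01,
         8.06735885e-02],
       [ 9.99999795e-01, -5.89539321e-04,  2.51241691e-04,
        -6.95742230e-05],
       [-4.05239728e-04, -2.78018812e-01,  9.60575544e-01,
        -1.64154482e-01],
       [ 0.00000000e+00,  0.00000000e+00,  0.00000000e+00,
         1.00000000e+00]])}
```

View pics/top0.png

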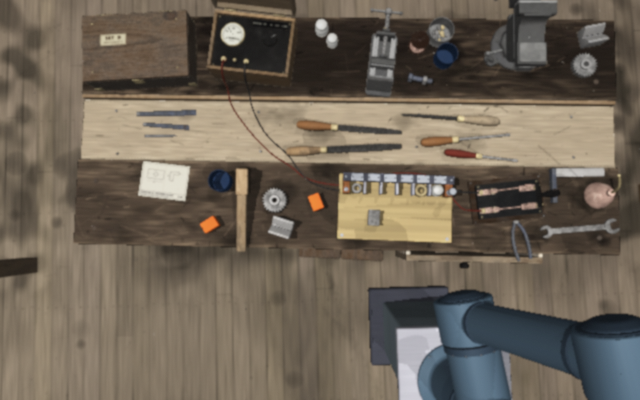

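View pics/scene0.png

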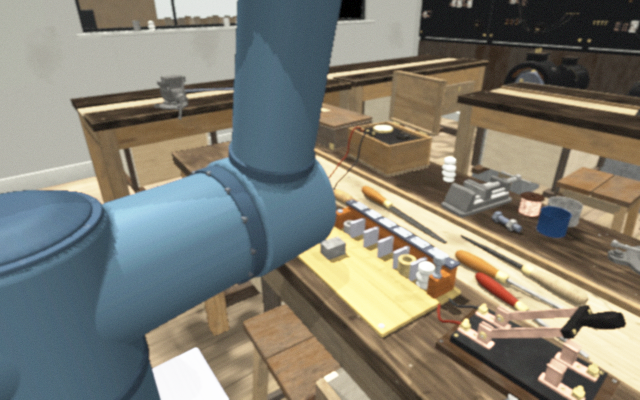

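The top view shows the board at about cols 337-455, rows 172-242, with the rack on the far side and the block at (374,217). The post may be at either end, so I'll enlarge that area.

```bash
cat > h.py <<'E'
from workcell import *
import cv2,numpy as np
from scipy.spatial.transform import Rotation as R
def ray(n,u,v,z,T=None):
    c=calibration(n);K=c["intrinsics"];d=np.linalg.inv(K)@[u,v,1]
    W=np.linalg.inv(c["camera_from_world"]) if n!="wrist" else T@c["tool_from_camera"]
    o=W[:3,3];d=W[:3,:3]@d
    return o+d*(z-o[2])/d[2]
def tool(s):
    T=np.eye(4);T[:3,:3]=R.from_rotvec(s["eef_rot"]).as_matrix();T[:3,3]=s["tcp_pos"];return T
E
python3 - <<'E'
from h import *
p=cv2.imread("pics/top0.png")[160:250,325:470]
cv2.imwrite("pics/topc.png",cv2.resize(p,None,fx=5.5,fy=5.5,interpolation=cv2.INTER_CUBIC))
for u,v,z in[(338,238,.01),(451,242,.01),(455,178,.05),(342,174,.05),(374,217,.038)]:print(u,v,ray("top",u,v,z).round(3))
s=read_state();print(tool(s).round(3))
E
```

```text
338 238 [0.414 0.318 0.01 ]
451 242 [ 0.393 -0.008  0.01 ]
455 178 [ 0.575 -0.018  0.05 ]
342 174 [0.596 0.301 0.05 ]
374 217 [0.471 0.214 0.038]
[[ 0.946  0.325 -0.     0.211]
 [ 0.325 -0.946  0.002 -0.614]
 [ 0.    -0.002 -1.     0.219]
 [ 0.     0.     0.     1.   ]]
```

View pics/topc.png

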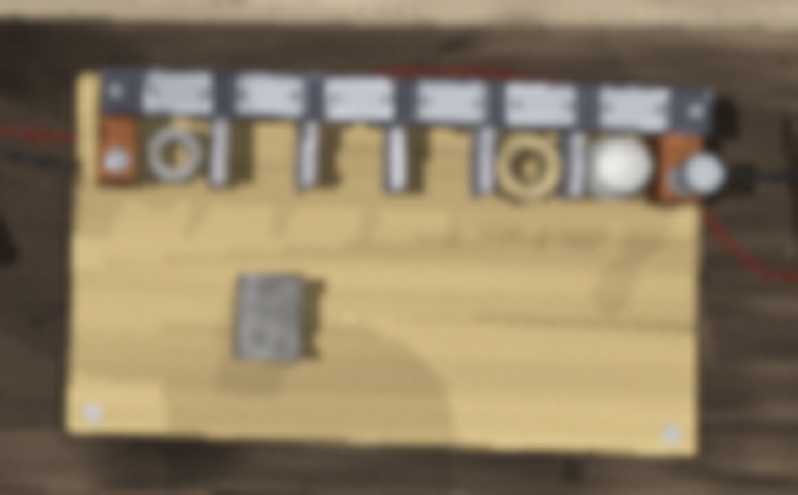

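The post is at the right end (crop 703,173), so counting from the right gives f (insulator), e (brass bush), then d (empty, board y = -23). The block is at crop (268,318). I'll move the wrist camera over the board to measure more closely.

```bash
python3 -m handwheel '[{"rotation":[0,0,0.066],"translation":[0,0,-0.02],"gripper":0},{"rotation":[0,0,0.066],"translation":[0,0,-0.02],"gripper":0},{"rotation":[0,0,0.066],"translation":[0,0,-0.02],"gripper":0},{"rotation":[0,0,0.066],"translation":[0,0,-0.02],"gripper":0},{"rotation":[0,0,0],"translation":[0.019,-0.076,0],"gripper":0},{"rotation":[0,0,0],"translation":[0.019,-0.076,0],"gripper":0},{"rotation":[0,0,0],"translation":[0.019,-0.076,0],"gripper":0},{"rotation":[0,0,0],"translation":[0.019,-0.076,0],"gripper":0},{"rotation":[0,0,0],"translation":[0.019,-0.076,0],"gripper":0},{"rotation":[0,0,0],"translation":[0.019,-0.076,0],"gripper":0},{"rotation":[0,0,0],"translation":[0.019,-0.076,0],"gripper":0},{"rotation":[0,0,0],"translation":[0.019,-0.076,0],"gripper":0}]' 20
python3 -m handwheel '[{"rotation":[0,0,0],"translation":[0.019,-0.076,0],"gripper":0},{"rotation":[0,0,0],"translation":[0.019,-0.076,0],"gripper":0},{"rotation":[0,0,0],"translation":[0.019,-0.076,0],"gripper":0},{"rotation":[0,0,0],"translation":[0.019,-0.076,0],"gripper":0},{"rotation":[0,0,0],"translation":[0.019,-0.076,0],"gripper":0},{"rotation":[0,0,0],"translation":[0.019,-0.076,0],"gripper":0},{"rotation":[0,0,0],"translation":[0.019,-0.076,0],"gripper":0},{"rotation":[0,0,0],"translation":[0.019,-0.076,0],"gripper":0},{"rotation":[0,0,0],"translation":[0.019,-0.076,0],"gripper":0},{"rotation":[0,0,0],"translation":[0.019,-0.076,0],"gripper":0},{"rotation":[0,0,0],"translation":[0.019,-0.076,0],"gripper":0},{"rotation":[0,0,0],"translation":[0.019,-0.076,0],"gripper":0}]'
python3 -m handwheel '[{"rotation":[0,0,0],"translation":[0,0,0],"gripper":0},{"rotation":[0,0,0],"translation":[0,0,0],"gripper":0},{"rotation":[0,0,0],"translation":[0,0,0],"gripper":0}]'
python3 - <<'E'
from h import *
s=read_state();T=tool(s);print(T.round(4),s["joint_pos"],s["t"])
p,d=grab_frame("wrist");cv2.imwrite("pics/w1.png",p[:,:,::-1]);np.save("pics/w1T.npy",T);np.save("pics/w1d.npy",d)
E
```

```text
t: 1.1
tcp_pos: [0.3068, -0.3143, 0.2589]
eef_rot: [-3.139, 0.103, 0.0]
ft_force: [0.7, -0.0, 0.3]
width: 0.0173
gripper_force: 0.0
t: 2.1
tcp_pos: [0.4501, 0.1335, 0.2592]
eef_rot: [3.14, -0.101, -0.0]
ft_force: [1.0, -1.2, 0.5]
width: 0.0007
gripper_force: 0.0
t: 2.35
tcp_pos: [0.4499, 0.131, 0.259]
eef_rot: [3.14, -0.102, -0.002]
ft_force: [0.8, -0.5, 0.5]
width: 0.0001
gripper_force: 0.0
[[ 9.979e-01 -6.480e-02 -1.100e-03  4.499e-01]
 [-6.480e-02 -9.979e-01 -4.000e-04  1.310e-01]
 [-1.000e-03  5.000e-04 -1.000e+00  2.590e-01]
 [ 0.000e+00  0.000e+00  0.000e+00  1.000e+00]] [ 4.09414932e-02 -2.29468467e-01  1.96262737e+00 -3.49964099e-04
  1.40950179e+00  1.67662513e+00] 2.35
```

View pics/w1.png

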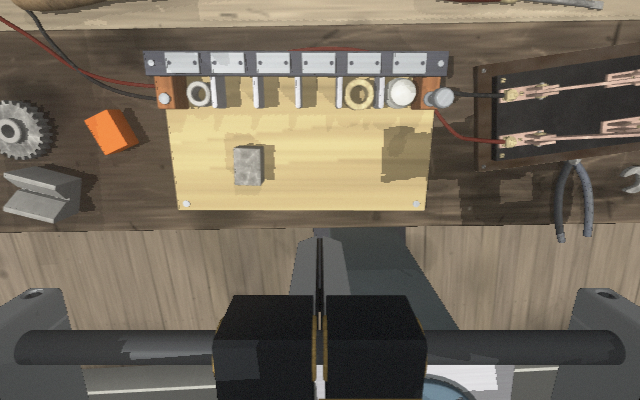

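The wrist view shows the rack at rows 50-110 and the board's front corners at about (178,209) and (427,209). The block is at (249,165) and the post at (440,98), right end. I'll enlarge this.

Run:
```python
import cv2
p=cv2.imread("pics/w1.png")[40:220,140:460]
cv2.imwrite("pics/w1c.png",cv2.resize(p,None,fx=2.5,fy=2.5,interpolation=cv2.INTER_CUBIC))
```

```text
(no output)
```

View pics/w1c.png

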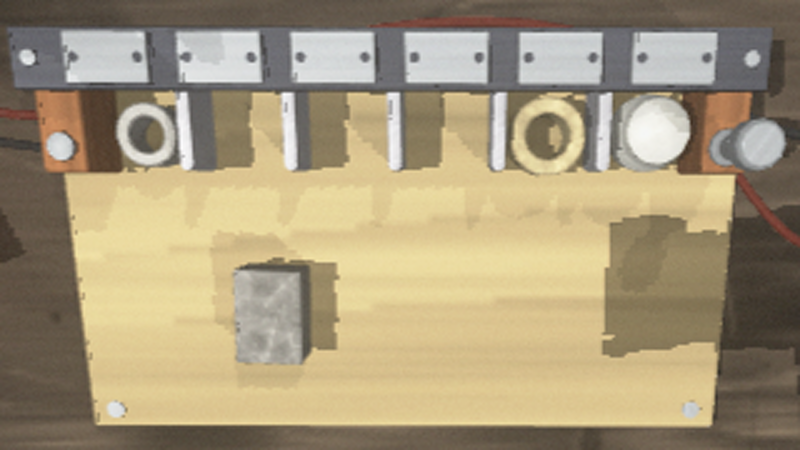

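```bash
cat >> h.py <<'E'
def fit(B,W):
    B=np.array(B);W=np.array(W)[:,:2];b=B-B.mean(0);w=W-W.mean(0)
    a=np.arctan2((b[:,0]*w[:,1]-b[:,1]*w[:,0]).sum(),(b*w).sum())
    M=np.array([[np.cos(a),-np.sin(a)],[np.sin(a),np.cos(a)]]);t=W.mean(0)-M@B.mean(0)
    return a,M,t,W-(B@M.T+t)
E
python3 - <<'E'
from h import *
T=np.load("pics/w1T.npy")
f=lambda u,v,z:ray("wrist",140+(u+.5)/2.5-.5,40+(v+.5)/2.5-.5,z,T)
B=[(80,115),(80,69),(80,23),(80,-23),(80,-69),(80,-115),(-95,165),(-95,-165)]
P=[(106,56,.069),(219,56,.069),(333,56,.069),(447,56,.069),(561,56,.069),(675,56,.069),(96,425,.01),(713,426,.01)]
a,M,t,r=fit(np.array(B)/1e3,[f(*p) for p in P]);print("board",a,t);print((r*1e3).round(1))
k=np.array([f(u,v,.038) for u,v in[(236.5,269),(303,269.5),(301.5,363),(236,362)]])[:,:2]
kb=(k-t)@M;print("block board",kb.mean(0).round(4));print((kb*1e3).round(1))
# post check
print("post",((f(768,140,.095)[:2]-t)@M).round(3))
def loc(x,y):return (M@[x,y]+t).round(4)
# tool deltas from current, tool axes
s=read_state();T=tool(s)
for n,x,y,z in[("f",.08,-.115,.069),("e",.08,-.069,.069),("d",.08,-.023,.069)]:
    g=np.r_[loc(x,y),z+.014];print(n,g,"tool",(T[:3,:3].T@(g-T[:3,3])).round(4))
np.savez("pics/board.npz",a=a,M=M,t=t)
# compare with top camera
g=lambda u,v,z:ray("top",325+(u+.5)/5.5-.5,160+(v+.5)/5.5-.5,z)
P=[(178,92,.069),(270,96,.069),(361,99,.069),(453,102,.069),(541,105,.069),(635,108,.069),(68,433,.01),(697,454,.01)]
a2,_,t2,r2=fit(np.array(B)/1e3,[g(*p) for p in P]);print(a2,t2,(r2*1e3).round(1).tolist())
E
```

```text
board -0.06574303098378584 [0.49762146 0.15117919]
[[-0.3 -0.6]
 [-0.3 -0.1]
 [-0.2  0.1]
 [-0.2  0.2]
 [-0.2  0.4]
 [-0.1  0.5]
 [ 0.9 -1.3]
 [ 0.5  0.8]]
block board [-0.0312  0.062 ]
[[ -8.7  76. ]
 [ -8.9  44.8]
 [-53.9  47.8]
 [-53.4  79.5]]
post [ 0.047 -0.146]
f [0.5699 0.0312 0.083 ] tool [0.1264 0.0911 0.1761]
e [0.5729 0.0771 0.083 ] tool [0.1263 0.0451 0.1761]
d [0.5759 0.123  0.083 ] tool [ 0.1263 -0.0009  0.1761]
-0.06396449855443163 [0.4980282  0.14983684] [[0.6, 0.8], [0.0, 0.0], [-0.0, -0.2], [-0.1, -0.8], [-0.1, 0.7], [-0.1, -0.8], [-0.5, 0.4], [0.2, -0.1]]
```

```bash
python3 -m handwheel '[{"rotation":[0,0,0],"translation":[0.042,0.03,0.04],"gripper":0},{"rotation":[0,0,0],"translation":[0.042,0.03,0.05],"gripper":0},{"rotation":[0,0,0],"translation":[0.042,0.03,0.055],"gripper":0},{"rotation":[0,0,0],"translation":[0.042,0.03,0.055],"gripper":0},{"rotation":[0,0,0],"translation":[0.042,0.03,0.055],"gripper":0},{"rotation":[0,0,0],"translation":[0.042,0.03,0.055],"gripper":0},{"rotation":[0,0,0],"translation":[0,0,0],"gripper":0},{"rotation":[0,0,0],"translation":[0,0,0],"gripper":0}]'
python3 - <<'E'
from h import *
b=np.load("pics/board.npz");T=tool(read_state());g=np.r_[b["M"]@[.08,-.115]+b["t"],.083];print((T[:3,:3].T@(g-T[:3,3])).round(4))
E
```

```text
t: 3.07
tcp_pos: [0.5688, 0.0312, 0.1024]
eef_rot: [-3.139, 0.109, 0.007]
ft_force: [0.0, -0.3, 0.9]
width: 0.0004
gripper_force: 0.0
[ 0.0012 -0.0001  0.0194]
```

```bash
python3 -m handwheel '[{"rotation":[0,0,0],"translation":[0.002,0,0.01],"gripper":0},{"rotation":[0,0,0],"translation":[0,0,0.01],"gripper":0},{"rotation":[0,0,0],"translation":[0,0,0.01],"gripper":0},{"rotation":[0,0,0],"translation":[0,0,0.005],"gripper":0},{"rotation":[0,0,0],"translation":[0,0,0.003],"gripper":0},{"rotation":[0,0,0],"translation":[0,0,0],"gripper":0}]'
```

```text
t: 3.57
tcp_pos: [0.5708, 0.0335, 0.0856]
eef_rot: [3.14, -0.101, 0.0]
ft_force: [-0.5, -0.1, 0.5]
width: 0.0001
gripper_force: 0.0
```

```bash
python3 -m handwheel '[{"rotation":[0,0,0],"translation":[0,0,0.002],"gripper":0},{"rotation":[0,0,0],"translation":[0,0,0.002],"gripper":0},{"rotation":[0,0,0],"translation":[0,0,0],"gripper":0}]'; python3 -m handwheel '[{"rotation":[0,0,0],"translation":[0,0,0.002],"gripper":0},{"rotation":[0,0,0],"translation":[0,0,0],"gripper":0}]'
```

```text
t: 3.82
tcp_pos: [0.5711, 0.0332, 0.0834]
eef_rot: [-3.14, 0.102, 0.0]
ft_force: [0.4, 1.2, 0.5]
width: 0.0004
gripper_force: 0.0
t: 3.98
tcp_pos: [0.5712, 0.0332, 0.0833]
eef_rot: [-3.14, 0.102, 0.001]
ft_force: [-3.2, -0.5, 5.0]
width: 0.0006
gripper_force: 2.6
```

Plate f is touched (5 N). Next is plate e.

```bash
python3 -m handwheel '[{"rotation":[0,0,0],"translation":[0,0,-0.02],"gripper":0},{"rotation":[0,0,0],"translation":[0,-0.03,0],"gripper":0},{"rotation":[0,0,0],"translation":[0,-0.03,0],"gripper":0},{"rotation":[0,0,0],"translation":[0,-0.03,0],"gripper":0},{"rotation":[0,0,0],"translation":[0,0,0],"gripper":0},{"rotation":[0,0,0],"translation":[0,0,0.01],"gripper":0},{"rotation":[0,0,0],"translation":[0,0,0.005],"gripper":0},{"rotation":[0,0,0],"translation":[0,0,0.003],"gripper":0},{"rotation":[0,0,0],"translation":[0,0,0.002],"gripper":0},{"rotation":[0,0,0],"translation":[0,0,0],"gripper":0},{"rotation":[0,0,0],"translation":[0,0,0],"gripper":0}]'
```

```text
t: 4.9
tcp_pos: [0.5738, 0.0774, 0.0833]
eef_rot: [3.14, -0.104, -0.002]
ft_force: [-4.4, 0.1, 7.7]
width: 0.0005
gripper_force: 3.7
```

Plate e is touched (7.7 N). Next is plate d.

```bash
python3 -m handwheel '[{"rotation":[0,0,0],"translation":[0,0,-0.02],"gripper":0},{"rotation":[0,0,0],"translation":[0,-0.03,0],"gripper":0},{"rotation":[0,0,0],"translation":[0,-0.03,0],"gripper":0},{"rotation":[0,0,0],"translation":[0,-0.031,0],"gripper":0},{"rotation":[0,0,0],"translation":[0,0,0],"gripper":0},{"rotation":[0,0,0],"translation":[0,0,0.01],"gripper":0},{"rotation":[0,0,0],"translation":[0,0,0.005],"gripper":0},{"rotation":[0,0,0],"translation":[0,0,0.003],"gripper":0},{"rotation":[0,0,0],"translation":[0,0,0.002],"gripper":0},{"rotation":[0,0,0],"translation":[0,0,0],"gripper":0},{"rotation":[0,0,0],"translation":[0,0,0],"gripper":0}]'
```

```text
t: 5.82
tcp_pos: [0.5767, 0.1225, 0.0833]
eef_rot: [3.139, -0.104, -0.003]
ft_force: [-5.2, -0.3, 7.1]
width: 0.0004
gripper_force: 3.8
```

All three plates are touched in order. I'll lift and go to the block's left side, turned a quarter turn with a small opening so both tips bear on its long side.

```bash
python3 -m handwheel '[{"rotation":[0,0,0],"translation":[0,0,-0.04],"gripper":0},{"rotation":[0,0,0],"translation":[0,0,-0.04],"gripper":0},{"rotation":[0,0,0],"translation":[0,0,-0.04],"gripper":0},{"rotation":[0,0,0],"translation":[-0.044,-0.051,0],"gripper":0.13},{"rotation":[0,0,0],"translation":[-0.044,-0.051,0],"gripper":0.13},{"rotation":[0,0,0],"translation":[-0.044,-0.051,0],"gripper":0.13},{"rotation":[0,0,0],"translation":[-0.044,-0.051,0],"gripper":0.13},{"rotation":[0,0,0],"translation":[-0.044,-0.051,0],"gripper":0.13},{"rotation":[0,0,-0.075],"translation":[0,0,0],"gripper":0.13},{"rotation":[0,0,-0.075],"translation":[0,0,0],"gripper":0.13},{"rotation":[0,0,-0.075],"translation":[0,0,0],"gripper":0.13},{"rotation":[0,0,-0.075],"translation":[0,0,0],"gripper":0.13}]'
python3 -m handwheel '[{"rotation":[0,0,-0.075],"translation":[0,0,0],"gripper":0.13},{"rotation":[0,0,-0.075],"translation":[0,0,0.015],"gripper":0.13},{"rotation":[0,0,-0.075],"translation":[0,0,0.015],"gripper":0.13},{"rotation":[0,0,-0.075],"translation":[0,0,0.015],"gripper":0.13},{"rotation":[0,0,-0.075],"translation":[0,0,0.015],"gripper":0.13},{"rotation":[0,0,-0.075],"translation":[0,0,0.015],"gripper":0.13},{"rotation":[0,0,-0.075],"translation":[0,0,0.015],"gripper":0.13},{"rotation":[0,0,-0.075],"translation":[0,0,0.015],"gripper":0.13},{"rotation":[0,0,-0.075],"translation":[0,0,0.015],"gripper":0.13},{"rotation":[0,0,-0.072],"translation":[0,0,0.015],"gripper":0.13},{"rotation":[0,0,0],"translation":[0,0,0],"gripper":0.13},{"rotation":[0,0,0],"translation":[0,0,0],"gripper":0.13}]'
cat > g.py <<'E'
import sys
from h import *
b=np.load("pics/board.npz")
s=read_state();T=tool(s);p=(T[:2,3]-b["t"])@b["M"]
print("t",s["t"],"board xy mm",(p*1e3).round(1),"tip z",round((T[2,3]-.014)*1e3,1),"yaw in board",round(np.arctan2(T[1,0],T[0,0])-float(b["a"]),4),"w",round(s["width"],4),"F",s["ft_force"].round(1),"tilt",T[:2,2].round(3))
E
python3 g.py
```

```text
t: 6.82
tcp_pos: [0.4754, 0.2573, 0.1422]
eef_rot: [3.082, 0.609, -0.001]
ft_force: [-0.5, -0.2, 0.5]
width: 0.0124
gripper_force: 0.0
t: 7.82
tcp_pos: [0.4753, 0.2572, 0.0745]
eef_rot: [-2.296, -2.143, 0.002]
ft_force: [0.2, -0.6, 0.8]
width: 0.0123
gripper_force: 0.0
t 7.8167 board xy mm [-29.2 104.3] tip z 60.5 yaw in board 1.5674 w 0.0123 F [ 0.2 -0.6  0.8] tilt [-0.001 -0.   ]
```

```bash
python3 -m handwheel '[{"rotation":[0,0,0],"translation":[0,-0.004,0.027],"gripper":0.13},{"rotation":[0,0,0],"translation":[0,0,0.027],"gripper":0.13},{"rotation":[0,0,0],"translation":[0,0,0.027],"gripper":0.13},{"rotation":[0,0,0],"translation":[-0.016,0,0],"gripper":0.13},{"rotation":[0,0,0],"translation":[-0.012,0,0],"gripper":0.13},{"rotation":[0,0,0],"translation":[-0.01,0,0],"gripper":0.13},{"rotation":[0,0,0],"translation":[-0.01,0,0],"gripper":0.13},{"rotation":[0,0,0],"translation":[-0.01,0,0],"gripper":0.13},{"rotation":[0,0,0],"translation":[-0.01,0,0],"gripper":0.13}]'
python3 g.py
python3 -m handwheel '[{"rotation":[0,0,0],"translation":[-0.012,0,0],"gripper":0.13},{"rotation":[0,0,0],"translation":[-0.012,0,0],"gripper":0.13},{"rotation":[0,0,0],"translation":[-0.012,0,0],"gripper":0.13},{"rotation":[0,0,0],"translation":[-0.012,0,0],"gripper":0.13},{"rotation":[0,0,0],"translation":[-0.012,0,0],"gripper":0.13},{"rotation":[0,0,0],"translation":[-0.012,0,0],"gripper":0.13},{"rotation":[0,0,0],"translation":[-0.012,0,0],"gripper":0.13},{"rotation":[0,0,0],"translation":[-0.012,0,0],"gripper":0.13},{"rotation":[0,0,0],"translation":[-0.01,0,0],"gripper":0.13},{"rotation":[0,0,0],"translation":[-0.008,0,0],"gripper":0.13}]'
python3 g.py
```

```text
t: 8.57
tcp_pos: [0.4722, 0.2238, 0.0355]
eef_rot: [2.293, 2.146, 0.003]
ft_force: [0.9, 2.3, 1.6]
width: 0.012
gripper_force: 0.9
t 8.5667 board xy mm [-30.2  70.8] tip z 21.5 yaw in board 1.5704 w 0.012 F [0.9 2.3 1.6] tilt [0.002 0.001]
t: 9.4
tcp_pos: [0.4675, 0.1666, 0.0344]
eef_rot: [-2.293, -2.147, 0.0]
ft_force: [0.5, 2.0, 0.1]
width: 0.0124
gripper_force: 0.8
t 9.4 board xy mm [-31.1  13.4] tip z 20.4 yaw in board 1.5707 w 0.0124 F [0.5 2.  0.1] tilt [-0. -0.]
```

```bash
python3 -m handwheel '[{"rotation":[0,0,0],"translation":[-0.006,0,0],"gripper":0.13},{"rotation":[0,0,0],"translation":[-0.006,0,0],"gripper":0.13},{"rotation":[0,0,0],"translation":[-0.006,0,0],"gripper":0.13},{"rotation":[0,0,0],"translation":[-0.004,0,0],"gripper":0.13},{"rotation":[0,0,0],"translation":[-0.002,0,0],"gripper":0.13},{"rotation":[0,0,0],"translation":[0,0,0],"gripper":0.13}]'
python3 g.py
python3 -m handwheel '[{"rotation":[0,0,0],"translation":[0.02,0,0],"gripper":0.13},{"rotation":[0,0,0],"translation":[0.04,0,0],"gripper":0.13},{"rotation":[0,0,0],"translation":[0.02,0,-0.06],"gripper":0.13},{"rotation":[0,0,0],"translation":[0,0,-0.08],"gripper":0.13},{"rotation":[0,0,0],"translation":[0,0,-0.08],"gripper":0.13},{"rotation":[0,0,0],"translation":[0,0,0],"gripper":0.13},{"rotation":[0,0,0],"translation":[0,0,0],"gripper":0.13}]'
python3 - <<'E'
from h import *
s=read_state();T=tool(s)
p,d=grab_frame("wrist");np.save("pics/w2T.npy",T)
b=np.load("pics/board.npz");q=b["M"]@[-.03,-.023]+b["t"]
C=calibration("wrist");X=np.linalg.inv(T@C["tool_from_camera"])@np.r_[q,.038,1];uv=C["intrinsics"]@X[:3];uv=uv/uv[2];print(uv)
u,v=np.clip(int(uv[0])-65,0,510),np.clip(int(uv[1])-50,0,300);print(u,v)
cv2.imwrite("pics/w2.png",cv2.resize(p[v:v+100,u:u+130,::-1],None,fx=6,fy=6,interpolation=cv2.INTER_CUBIC))
E
python3 g.py
```

```text
t: 9.9
tcp_pos: [0.4667, 0.1549, 0.0343]
eef_rot: [2.293, 2.147, -0.001]
ft_force: [0.3, -0.4, 0.5]
width: 0.0122
gripper_force: 0.0
t 9.9 board xy mm [-31.1   1.7] tip z 20.3 yaw in board 1.5711 w 0.0122 F [ 0.3 -0.4  0.5] tilt [-0.    -0.001]
t: 10.48
tcp_pos: [0.4712, 0.1961, 0.1472]
eef_rot: [2.29, 2.146, 0.008]
ft_force: [0.6, -0.5, -1.1]
width: 0.0121
gripper_force: 0.0
[318.24989891 273.56847701   1.        ]
253 223
t 10.5333 board xy mm [-30.9  42.6] tip z 130.9 yaw in board 1.5716 w 0.012 F [ 0.1 -0.1 -0.7] tilt [0.001 0.   ]
```

View pics/w2.png

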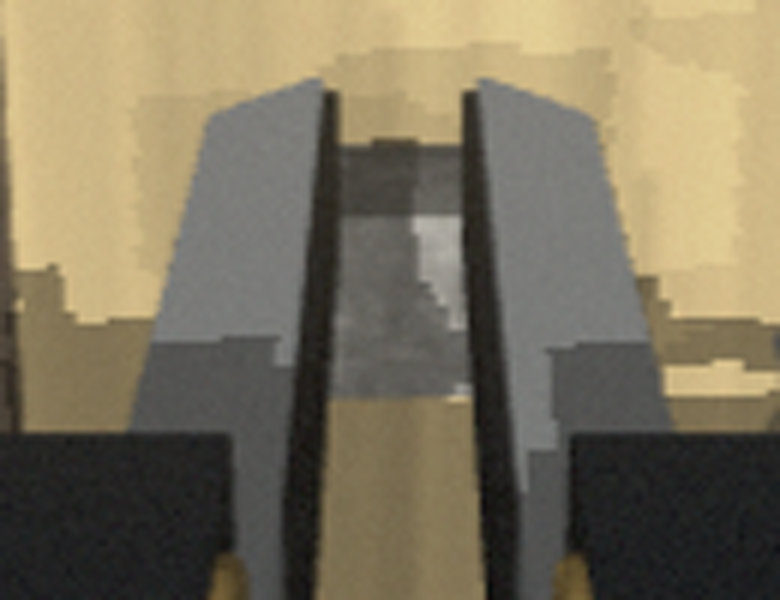

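```bash
python3 - <<'E'
from h import *
T=np.load("pics/w2T.npy");b=np.load("pics/board.npz")
for r in(214,398):print(((ray("wrist",253+400/6,223+(r+.5)/6-.5,.038,T)[:2]-b["t"])@b["M"]*1e3).round(1))
E
python3 -m handwheel '[{"rotation":[0,0,0],"translation":[-0.044,-0.033,0],"gripper":0.05},{"rotation":[0,0,0],"translation":[-0.044,-0.033,0],"gripper":0.05},{"rotation":[0,0,0],"translation":[-0.044,-0.033,0],"gripper":0.05},{"rotation":[0,0,0.075],"translation":[0,0,0],"gripper":0.05},{"rotation":[0,0,0.075],"translation":[0,0,0],"gripper":0.05},{"rotation":[0,0,0.075],"translation":[0,0,0],"gripper":0.05},{"rotation":[0,0,0.075],"translation":[0,0,0],"gripper":0.05},{"rotation":[0,0,0.075],"translation":[0,0,0],"gripper":0.05},{"rotation":[0,0,0.075],"translation":[0,0,0],"gripper":0.05},{"rotation":[0,0,0.075],"translation":[0,0,0],"gripper":0.05}]'
python3 -m handwheel '[{"rotation":[0,0,0.075],"translation":[0,0,0],"gripper":0.05},{"rotation":[0,0,0.075],"translation":[0,0,0],"gripper":0.05},{"rotation":[0,0,0.075],"translation":[0,0,0],"gripper":0.05},{"rotation":[0,0,0.075],"translation":[0,0,0],"gripper":0.05},{"rotation":[0,0,0.075],"translation":[0,0,0],"gripper":0.05},{"rotation":[0,0,0.075],"translation":[0,0,0],"gripper":0.05},{"rotation":[0,0,0.073],"translation":[0,0,0],"gripper":0.05},{"rotation":[0,0,0],"translation":[0,0,0],"gripper":0.05},{"rotation":[0,0,0],"translation":[0,0,0],"gripper":0.05}]'
python3 g.py
python3 - <<'E'
from h import *
s=read_state();T=tool(s)
p,d=grab_frame("wrist");np.save("pics/w3T.npy",T)
b=np.load("pics/board.npz");q=b["M"]@[-.01,-.023]+b["t"]
C=calibration("wrist");X=np.linalg.inv(T@C["tool_from_camera"])@np.r_[q,.038,1];uv=C["intrinsics"]@X[:3];uv=uv/uv[2];print(uv)
u,v=np.clip(int(uv[0])-100,0,440),np.clip(int(uv[1])-75,0,250);print(u,v)
cv2.imwrite("pics/w3.png",cv2.resize(p[v:v+150,u:u+200,::-1],None,fx=4,fy=4,interpolation=cv2.INTER_CUBIC))
E
```

```text
[-28.7  -7.4]
[-28.7 -39.1]
t: 11.37
tcp_pos: [0.4141, 0.1325, 0.1421]
eef_rot: [-2.943, -1.095, 0.007]
ft_force: [0.3, 1.0, 1.2]
width: 0.0046
gripper_force: 0.0
t: 12.12
tcp_pos: [0.4146, 0.1325, 0.1428]
eef_rot: [3.14, -0.1, -0.005]
ft_force: [-0.5, -0.6, 0.7]
width: 0.0048
gripper_force: 0.0
t 12.1167 board xy mm [-81.7 -24.1] tip z 128.8 yaw in board 0.0019 w 0.0048 F [-0.5 -0.6  0.7] tilt [-0.003 -0.   ]
[317.74117582 120.58206849   1.        ]
217 45
```

View pics/w3.png

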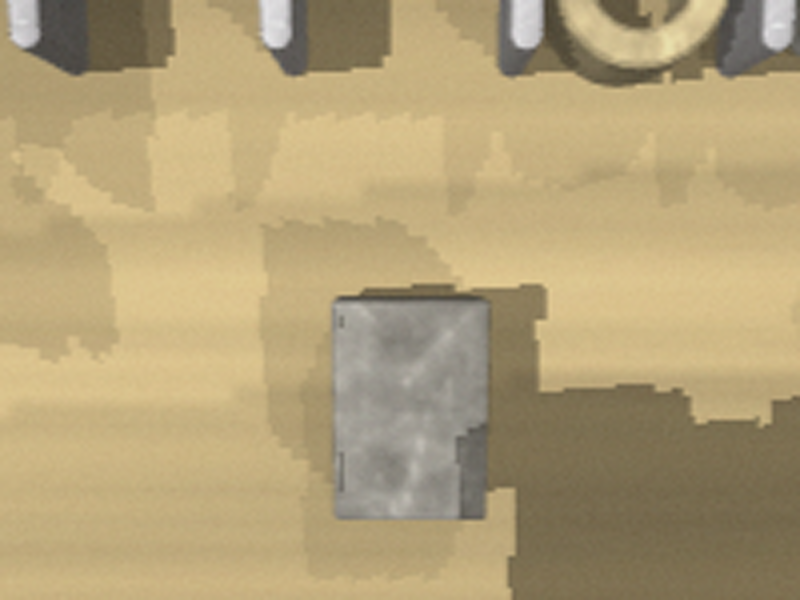

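The block is square to the board at crop (334..487, 298..518). The target gap lies between the dividers at cols 276 and 526. I'll check its offset from the gap centre.

Run:
```python
from h import *
T=np.load("pics/w3T.npy");b=np.load("pics/board.npz")
f=lambda u,v,z:((ray("wrist",217+(u+.5)/4-.5,45+(v+.5)/4-.5,z,T)[:2]-b["t"])@b["M"]*1e3).round(1)
for u,v in[(334,298),(487,300),(486,518),(334,518)]:print(f(u,v,.038))
print(f(276,44,.05),f(526,44,.05))
```

```text
[-8.9 -8.9]
[ -9.2 -39.5]
[-53.5 -40.1]
[-53.5  -8.2]
[36.1  0.3] [ 36.1 -45.1]
```

```bash
python3 -m handwheel '[{"rotation":[0,0,0],"translation":[0,0,0.055],"gripper":0.05},{"rotation":[0,0,0],"translation":[0,0,0.055],"gripper":0.05},{"rotation":[0,0,0],"translation":[0,0,0.055],"gripper":0.05},{"rotation":[0,0,0],"translation":[0,0,0.052],"gripper":0.05},{"rotation":[0,0,0],"translation":[0.016,0,0],"gripper":0.05},{"rotation":[0,0,0],"translation":[0.014,0,0],"gripper":0.05},{"rotation":[0,0,0],"translation":[0.01,0,0],"gripper":0.05},{"rotation":[0,0,0],"translation":[0.01,0,0],"gripper":0.05},{"rotation":[0,0,0],"translation":[0.01,-0.0005,0],"gripper":0.05},{"rotation":[0,0,0],"translation":[0.01,-0.0005,0],"gripper":0.05},{"rotation":[0,0,0],"translation":[0.01,-0.0005,0],"gripper":0.05},{"rotation":[0,0,0],"translation":[0.01,-0.0005,0],"gripper":0.05}]'
python3 g.py
python3 -m handwheel '[{"rotation":[0,0,0],"translation":[0.01,-0.0005,0],"gripper":0.05},{"rotation":[0,0,0],"translation":[0.01,0,0],"gripper":0.05},{"rotation":[0,0,0],"translation":[0.008,0,0],"gripper":0.05},{"rotation":[0,0,0],"translation":[0.006,0,0],"gripper":0.05},{"rotation":[0,0,0],"translation":[0,0,0],"gripper":0.05}]'
python3 g.py
python3 - <<'E'
from h import *
s=read_state();T=tool(s)
p,d=grab_frame("wrist");np.save("pics/w4T.npy",T)
b=np.load("pics/board.npz");q=b["M"]@[.02,-.023]+b["t"]
C=calibration("wrist");X=np.linalg.inv(T@C["tool_from_camera"])@np.r_[q,.038,1];uv=C["intrinsics"]@X[:3];uv=uv/uv[2];print(uv)
u,v=np.clip(int(uv[0])-100,0,440),np.clip(int(uv[1])-75,0,250);print(u,v)
cv2.imwrite("pics/w4.png",cv2.resize(p[v:v+150,u:u+200,::-1],None,fx=4,fy=4,interpolation=cv2.INTER_CUBIC))
E
```

```text
t: 13.17
tcp_pos: [0.4614, 0.1305, 0.0365]
eef_rot: [-3.14, 0.104, -0.001]
ft_force: [-2.3, 0.2, 1.6]
width: 0.0046
gripper_force: 0.9
t 13.1667 board xy mm [-34.7 -23. ] tip z 22.5 yaw in board -0.0008 w 0.0046 F [-2.3  0.2  1.6] tilt [0.001 0.   ]
t: 13.58
tcp_pos: [0.4785, 0.1295, 0.036]
eef_rot: [-3.14, 0.105, -0.002]
ft_force: [-0.5, 0.8, 0.2]
width: 0.0047
gripper_force: 0.0
t 13.5833 board xy mm [-17.6 -22.9] tip z 22.0 yaw in board -0.0011 w 0.0047 F [-0.5  0.8  0.2] tilt [ 0.001 -0.   ]
[319.15300374 196.23556298   1.        ]
219 121
```

View pics/w4.png

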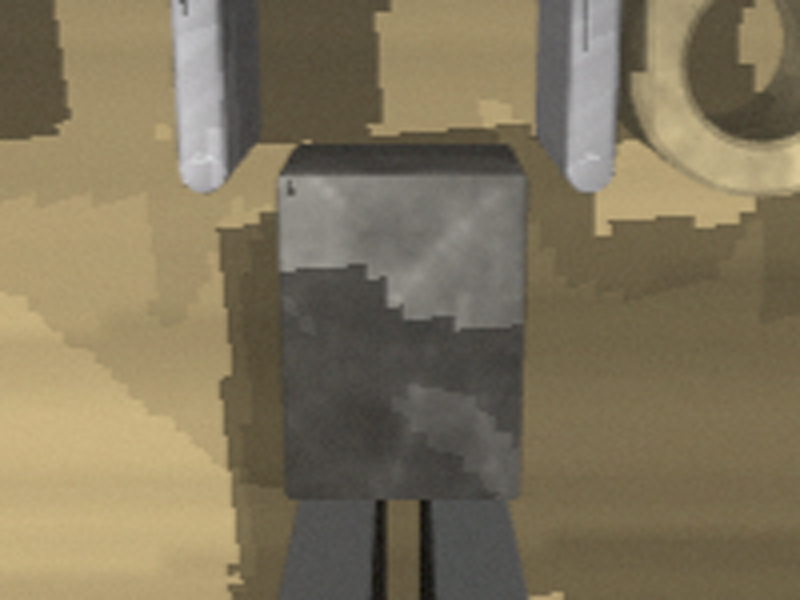

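The block's far end sits just at the mouth, centred (cols 283-523 between dividers at 201 and 591) and square. I'll push it in.

```bash
python3 -m handwheel '[{"rotation":[0,0,0],"translation":[0.008,0,0],"gripper":0.05},{"rotation":[0,0,0],"translation":[0.01,0,0],"gripper":0.05},{"rotation":[0,0,0],"translation":[0.01,0,0],"gripper":0.05},{"rotation":[0,0,0],"translation":[0.01,0,0],"gripper":0.05},{"rotation":[0,0,0],"translation":[0.01,0,0],"gripper":0.05},{"rotation":[0,0,0],"translation":[0.01,0,0],"gripper":0.05},{"rotation":[0,0,0],"translation":[0.008,0,0],"gripper":0.05},{"rotation":[0,0,0],"translation":[0.005,0,0],"gripper":0.05},{"rotation":[0,0,0],"translation":[0.003,0,0],"gripper":0.05}]'
python3 g.py
python3 -m handwheel '[{"rotation":[0,0,0],"translation":[0.002,0,0],"gripper":0.05},{"rotation":[0,0,0],"translation":[0.002,0,0],"gripper":0.05}]'
python3 g.py
```

```text
t: 14.38
tcp_pos: [0.515, 0.1271, 0.036]
eef_rot: [-3.14, 0.105, 0.0]
ft_force: [-2.2, -0.1, 2.2]
width: 0.0047
gripper_force: 0.9
t 14.3833 board xy mm [ 18.9 -22.9] tip z 22.0 yaw in board -0.0011 w 0.0047 F [-2.2 -0.1  2.2] tilt [-0.  0.]
t: 14.55
tcp_pos: [0.5165, 0.127, 0.036]
eef_rot: [3.14, -0.105, -0.001]
ft_force: [-1.6, -0.6, 1.7]
width: 0.0044
gripper_force: 0.9
t 14.55 board xy mm [ 20.4 -22.8] tip z 22.0 yaw in board -0.0009 w 0.0044 F [-1.6 -0.6  1.7] tilt [-0. -0.]
```

```bash
python3 -m handwheel '[{"rotation":[0,0,0],"translation":[0.002,0,0],"gripper":0.05},{"rotation":[0,0,0],"translation":[0.002,0,0],"gripper":0.05},{"rotation":[0,0,0],"translation":[0,0,0],"gripper":0.05}]'
python3 -m handwheel '[{"rotation":[0,0,0],"translation":[0.002,0,0],"gripper":0.05},{"rotation":[0,0,0],"translation":[0,0,0],"gripper":0.05}]'
python3 g.py
```

```text
t: 14.8
tcp_pos: [0.5167, 0.1271, 0.0356]
eef_rot: [3.14, -0.104, -0.008]
ft_force: [-7.5, -0.1, 5.0]
width: 0.0048
gripper_force: 3.7
t: 14.97
tcp_pos: [0.5167, 0.1271, 0.0354]
eef_rot: [3.14, -0.104, -0.012]
ft_force: [-10.8, 0.2, 8.1]
width: 0.0048
gripper_force: 5.2
t 14.9667 board xy mm [ 20.6 -22.8] tip z 21.4 yaw in board -0.0006 w 0.0048 F [-10.8   0.2   8.1] tilt [-0.008  0.   ]
```

It hit a hard stop at the expected depth. I'll back off and check.

```bash
python3 -m handwheel '[{"rotation":[0,0,0],"translation":[-0.01,0,0],"gripper":0.05},{"rotation":[0,0,0],"translation":[-0.03,0,0],"gripper":0.05},{"rotation":[0,0,0],"translation":[-0.06,0,0],"gripper":0.05},{"rotation":[0,0,0],"translation":[-0.04,0,-0.05],"gripper":0.05},{"rotation":[0,0,0],"translation":[0,0,-0.08],"gripper":0.05},{"rotation":[0,0,0],"translation":[0,0,-0.08],"gripper":0.05},{"rotation":[0,0,0],"translation":[0,0,0],"gripper":0.05},{"rotation":[0,0,0],"translation":[0,0,0],"gripper":0.05}]'
python3 g.py
python3 - <<'E'
from h import *
s=read_state();T=tool(s)
p,d=grab_frame("wrist");np.save("pics/w5T.npy",T)
b=np.load("pics/board.npz");q=b["M"]@[.05,-.023]+b["t"]
C=calibration("wrist");X=np.linalg.inv(T@C["tool_from_camera"])@np.r_[q,.038,1];uv=C["intrinsics"]@X[:3];uv=uv/uv[2];print(uv)
u,v=np.clip(int(uv[0])-100,0,440),np.clip(int(uv[1])-75,0,250);print(u,v)
cv2.imwrite("pics/w5.png",cv2.resize(p[v:v+150,u:u+200,::-1],None,fx=4,fy=4,interpolation=cv2.INTER_CUBIC))
E
```

```text
t: 15.63
tcp_pos: [0.4522, 0.1316, 0.1441]
eef_rot: [-3.139, 0.104, -0.013]
ft_force: [-0.3, 0.0, -0.9]
width: 0.0045
gripper_force: 0.0
t 15.6333 board xy mm [-44.  -22.5] tip z 130.1 yaw in board -0.0008 w 0.0045 F [-0.3  0.  -0.9] tilt [0.008 0.   ]
[319.60272429  92.87110696   1.        ]
219 17
```

View pics/w5.png

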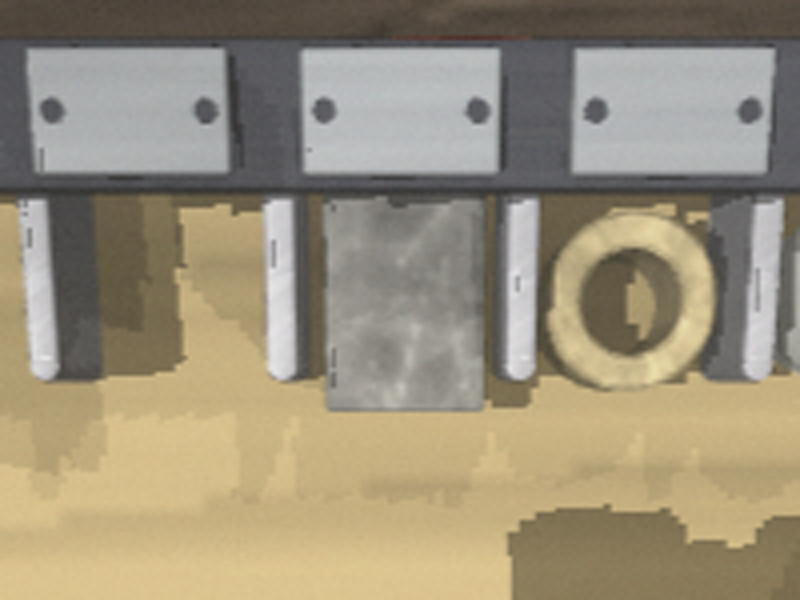

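The block sits square in the third gap (cols 326-483) with its near edge at row 409. I'll check that depth numerically and hand in if it's right.

Run:
```python
from h import *
T=np.load("pics/w5T.npy");b=np.load("pics/board.npz")
f=lambda u,v,z:((ray("wrist",219+(u+.5)/4-.5,17+(v+.5)/4-.5,z,T)[:2]-b["t"])@b["M"]*1e3).round(1)
n=[f(327,409,.038),f(483,409,.038)];m=[f(284,379,.05),f(518,379,.05)];p=f(400,110,.069)
print("near",n,"mouth",m,"plate d",p)
if abs((np.mean(m,0)-np.mean(n,0))[0]-6)<1.5 : print(sign_off())
```

```text
near [array([30.2, -7.5]), array([ 30.1, -38.9])] mouth [array([35.9, -0. ]), array([ 35.9, -44.8])] plate d [ 79.4 -22.3]
the job is handed in; nothing more can be done
None
```

The job is done and handed in at about 15.7 s: I touched the plates behind gaps one, two and three in order from the post end, then pushed the steel block fully home in the third gap, where its near end measures 5.8 mm out of the mouths against the 6 mm given.

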